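Load the vial carousel on the tilted reader stage, then release the ratchet and level it

TASK

Load the blue vial carousel on the tilted stage of the white reader stand: with the ratchet pawl still holding the stage up, slide the carousel's hub over the leaning spindle until it sits flat on the drive plate, the brass drive pin standing between two of its arms. Then flip the pawl's red knob over to the far side so that it stays released, and press the stage down by its side bar until it lies fully level under the reader head, the carousel still seated. Leave the beaker, the petri dish and the marker where they are.

Things in the scene. Friction and masses are not known exactly. Their poses are not given: they have to be found in the camera images.
- reader_stand: Fixed white stand. Origin on the worktop; x points from its open front (robot side) to its column at the back, y to its left, z up. Base plate x -100 to +130 mm, y +-105, 14 mm high. It carries the tilting aluminium stage, the ratchet pawl (right side) and, on the column at the back, the fixed reader head.
- reader_lens (a point): Underside of the black lens (32 mm diameter, 13 mm tall) of the fixed reader head, 175 mm above the worktop. Above it the white head: a box 50 mm wide, 48 mm high, reaching from 21 mm in front of this point to 75 mm behind it (stand's x), z 187 to 235 mm. With the stage level it bars a gripper from coming down over the spindle: load while tilted.
- stage_hinge (a point): Middle of the stage's hinge axis, which runs along the stand's y, 50 mm above the worktop, 80 mm in front of the stand's origin. Stage: deck 138 x 130 mm, 12 mm thick, from here to 152 mm behind it when level.
- stage_tilt (a joint): Tilt of the stage, rad: 0 = level on its stops, spindle upright; positive = far edge raised, spindle leaning to the stand's front (-x) by this angle. Starts 0.45 to 0.65. Stiff hinge (0.9 N m friction). With the pawl engaged it can rise but not sink: pressed or left long, it settles by at most one 0.12 rad tooth. With the pawl released, 5 to 10 N down on the push bar lowers it.
- spindle_seat (a point): Centre of the top of the dark drive plate (60 mm diameter), where the carousel's origin must come; moves with the stage. z = spindle axis, x along the deck to its far edge, y to the stand's left. The steel spindle rises 46 mm from here, 12 mm diameter, its last 12 mm tapering to 4 mm. Deck top 8 mm below.
- drive_pin (a point): Top of the brass drive pin, 8 mm diameter, standing 9 mm out of the drive plate, 22 mm from the spindle axis toward the deck's hinged front edge (-x). It must stand between two arms of the carousel for that to sit flat. Moves with the stage.
- carousel: Loose blue carousel, 0.1 to 0.16 kg. Hub sleeve 30 mm outside, 50 mm tall, bore 14.6 mm right through. At its foot six arms, 8 mm wide, 9 mm high, every 60 degrees, end in cups 29 mm wide, 14 mm tall, 42 mm from the axis; 113 mm overall. Origin: hub axis at the underside; z up the hub, x along an arm. Stands hub up, any yaw. Grip the hub about 36 mm above the origin, clear of the cups.
- pawl (a joint): Ratchet pawl, rad: 0.02 = engaged, red knob leaning to the front (up to 0.15 when riding on a tooth); grows as the knob is flipped to the back; 1.15 = released, against its stop. Weighted: past about 0.6 it falls over to the released side by itself and stays there. Under 1 N at the knob turns it, about 2 N after the stage has been pressed onto a tooth.
- pawl_pivot (a point): Point on the pawl's pivot axis (along the stand's y) abreast of the knob; fixed on the stand. The knob swings round it at 45 mm, from 22 degrees in front of vertical (engaged) to 44 degrees behind it (released).
- pawl_knob (a point): Centre of the pawl's red ball knob, 17 mm diameter, 107 mm to the right of the stand's middle. Moves with the pawl: about 126 mm above the worktop and leaning to the front while engaged, 48 mm farther back and 117 mm high when released. Push it toward the back.
- push_bar (a point): Top of the black rubber grip (18 mm diameter, 48 mm long, along the stand's y) on the stage's left side, 108 mm left of the stand's middle, 115 mm from the hinge axis. Press it from above: it swings down round the hinge to 60 mm above the worktop when the stage is level. Moves with the stage.
- beaker: Loose 250 ml glass beaker, 74 mm diameter, 92 mm tall, a bystander. Origin at the middle of its underside.
- petri_dish: Loose petri dish with lid, 91 mm diameter, 16 mm tall, a bystander (it and the carousel may swap places). Origin at the middle of its underside.
- marker: Loose red and white marker pen, 135 mm long, lying in front of the stand, a bystander. Origin at its middle, underside.

How it is judged:
On the way, in this order (a step that is already met when the one before it is completed fails the run):
1. the carousel sits home on the drive plate while the stage is still tilted up and the pawl engaged (distance between carousel and spindle_seat below 0.005 m and z of carousel in the frame of spindle_seat below 0.003 m and angle between the z axis of carousel and the z axis of spindle_seat, either way round below 0.05 rad and value of joint stage_tilt above 0.25 rad and value of joint pawl below 0.4 rad), for 0.2 s.
2. the pawl is flipped to the released side, the carousel still home (distance between carousel and spindle_seat below 0.005 m and z of carousel in the frame of spindle_seat below 0.003 m and angle between the z axis of carousel and the z axis of spindle_seat, either way round below 0.05 rad and value of joint pawl above 0.9 rad), for 0.2 s.
At the end, for the whole second after the job is handed in: The stage is level (tilt under 0.04 rad), the pawl still on its released side (over 0.9 rad), and the carousel rests home on the drive plate (origin within 5 mm of the seat and not more than 3 mm above it, axes within 0.05 rad), still and let go (all of step 2 and value of joint stage_tilt below 0.04 rad and linear speed of carousel below 0.02 m/s); the robot touches nothing.
It fails at once if the beaker is moved more than 3 cm or tipped (distance of beaker from where it was at the start of the episode above 0.03 m or angle between beaker's own z axis and vertical above 0.4 rad).
It fails at once if the petri dish is moved more than 3 cm (distance of petri_dish from where it was at the start of the episode above 0.03 m).
It fails at once if the marker is moved more than 5 cm (distance of marker from where it was at the start of the episode above 0.05 m).
It also fails if it takes over 72 s, if anything falls off the work surface, if the arm or the gripper's body presses on something with over 40 N, if the wrist force passes 120 N, or if a joint passes its speed limit or range.

ROBOT

A 7-joint arm with a two-finger parallel gripper is mounted at the origin on a cart in front of the work surface, level with it; the furniture and walls round the work are solid. World frame = base frame: x ahead of the robot, y to its left, z up, the work surface at z = 0. Lengths are in m, angles in rad, forces in N, time in s.
With the tool pointing down it reaches from about 0.425 to 0.875 m from the base axis. Payload 8.4 kg.
Tool frame: the origin (TCP) lies midway between the tips of the shut fingers; the grasp point (between the pads) lies 19 mm behind it; z points along the fingers, y is the line along which they close (so a half turn about z gives the same grasp; the last joint's range is limited). The gripper opens to 85 mm and grips with 20 to 120 N. Pads are 22 mm wide; open, the fingers measure 114 mm over their backs; the gripper's body (76 mm by 85 mm) begins 54 mm behind the grasp point. The pads swing forward as they close: fully open they stand 13 mm farther back than shut.
Start: joints at [1.11, 0.333, 0.04, 1.465, -0.013, 1.343, -0.059], TCP at [0.23, -0.608, 0.203] pointing down, gripper open.
Joint ranges: [-2.58, 2.58], [-0.38, 2.09], [-1.3, 1.39], [0.25, 2.4], [-1.5, 4.64], [0.08, 2.09], [-2.65, 2.65]. Speed limits (rad/s): [2.22, 2.22, 2.79, 2.79, 3.14, 3.14, 3.14].

INTERFACE

Orientations are given as a unit quaternion [x, y, z, w].
In Python, from workcell import ctrl, camrig, probe_bus gives the robot as it stands (ctrl), with the cameras (camrig) and the readings (probe_bus).
- The arm moves only by the shell command python3 jog.py 'ROWS' [FORCE]. ROWS is one flat JSON list of numbers that holds 1 to 20 rows one after another, with no inner brackets; each row has 5 numbers: the finger opening in m, then dx, dy, dz in m, then a turn about the tool's z in rad; each row shifts and turns the commanded pose from where the row before left it, along the tool's axes as they then stand; what a row does not reach is not made up. A row lasts 1/10 s, in which the tool goes at most 0.05 m and 0.15 rad, less where a joint would pass 70% of its speed; a pose out of reach is approached as far as the arm can. The fingers move at their own pace and stop on an object; FORCE is the grip in N (left out, the last holds). Time passes only in rows, so rows that do not move let the fingers close. It prints the time, the measured TCP pose, the force, the opening and the grip force at its end. Input that does not fit is refused with a message, and nothing moves.
- probe_bus.observe(): the state, without advancing time (a new reading comes with each control period).
- camrig.grab_frame(name): name is "side" or "top"; returns (picture, depth): 400x640x3 uint8, blue, green, red; 400x640 float32, m along the optical axis (not along the pixel's ray), 0 where there is no reading.
- camrig.calibration(name): a dict with "K" (3x3 intrinsics, pixels), "dist" ([k1, k2, p1, p2, k3] as OpenCV has them; the pictures are not rectified), "xyz" and "orientation" of the camera in the world. Camera axes: x right, y up, looking along -z (the intrinsics and any distortion apply to the point x, -y, -z); pixel columns grow to the right and rows downward; lengths in m; the calibration is good to about 2 mm. A picture is of the moment at which its call begins. calibration takes no time and is no camera call.
- ctrl.sign_off(): hands the job in; it is judged then, once.
The state is a dict: "time": time; "joint_positions": joint angles; "dq": joint speeds; "effort": joint torques, N m; "tcp_pos": TCP position; "tool_rot": TCP orientation; "force": force on the tool from outside, world axes, zero at the start; "torque": the same for the moment, N m; "grip_width": finger opening in m; "grip_force": force on a finger pad.
Only numpy, scipy, OpenCV 4.12 (cv2) and the standard library are available. Lean on these libraries where they do the work, as an engineer would, in place of code of your own. Each camera call takes 0.05 s, during which the arm holds its last target. There are 200 camera calls.

## Working session

There is one attempt and no reset: what is moved stays moved. The work goes in short steps, Python scripts to look and compute and a shell command to move; the robot and the scene stay as the last step left them, time stands still between calls to the robot, and variables do not carry over. Pictures are saved under pics/ and viewed, at most 10 in all, crops included, and the job is handed in when it is done.

```bash
ls; mkdir -p pics
python3 - <<'E'
from workcell import ctrl, camrig, probe_bus
import cv2,numpy as np
o=probe_bus.observe();print(o)
for n in("side","top"):
    im,d=camrig.grab_frame(n);cv2.imwrite(f"pics/{n}0.png",im);np.save(f"pics/{n}0.npy",d);print(n,camrig.calibration(n))
E
```

```text
jog.py
pics
workcell.py
{'time': 0.0, 'joint_positions': array([ 1.10981818,  0.33390307,  0.03986116,  1.46625666, -0.01340505,
        1.34327793, -0.05848954]), 'dq': array([ 0.00031033,  0.00104419, -0.00035672, -0.00011116,  0.0005035 ,
        0.00020343,  0.00109627]), 'effort': array([-1.35109556e-03, -6.58549261e+01,  1.36514761e+00, -4.05558014e+01,
        1.70102553e-02,  1.27835129e-02,  6.50713787e-05]), 'tcp_pos': array([ 0.22986782, -0.60747723,  0.20203333]), 'tool_rot': array([ 9.83683447e-01,  1.79906232e-01, -1.90096420e-04, -7.66348762e-04]), 'force': array([ 0.02609047, -0.81694099,  0.84555928]), 'torque': array([0.02484684, 0.02690527, 0.01538128]), 'grip_force': 0.0, 'grip_width': 0.08530980886746474}
side {'K': array([[363.94704119,   0.        , 320.72020357],
       [  0.        , 363.94704119, 195.79587764],
       [  0.        ,   0.        ,   1.        ]]), 'dist': array([-0.08595075,  0.        ,  0.        ,  0.        ,  0.        ]), 'xyz': array([0.3209713 , 0.8012268 , 0.68347593]), 'orientation': array([-0.06528221,  0.46783294,  0.87133799, -0.1328182 ])}
top {'K': array([[398.87351804,   0.        , 323.50167823],
       [  0.        , 398.87351804, 196.43777415],
       [  0.        ,   0.        ,   1.        ]]), 'dist': array([-0.05544757,  0.        ,  0.        ,  0.        ,  0.        ]), 'xyz': array([0.38344121, 0.03451897, 1.3515265 ]), 'orientation': array([ 0.05572122, -0.04865266, -0.70095527,  0.70935871])}
```

View pics/side0.png

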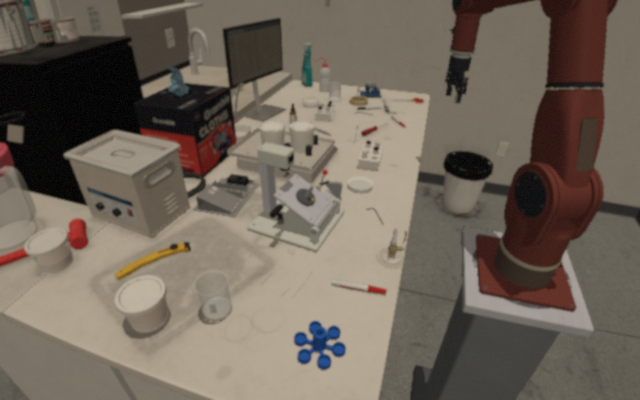

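View pics/top0.png

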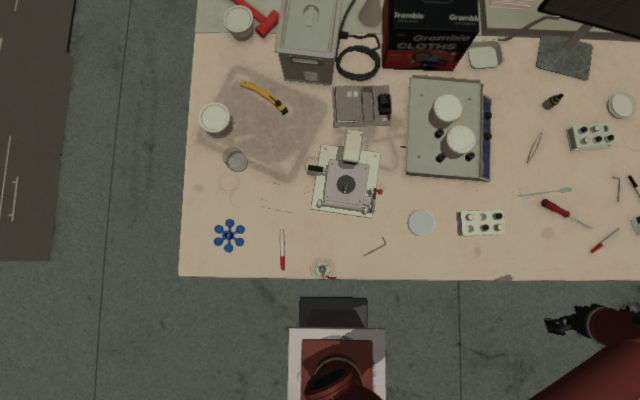

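The side view shows the carousel at (320,343), the stand near (300,205), the knob at (325,172), the marker at (360,288) and the beaker at (213,295). In the top view the carousel is at (229,235), the spindle at (346,184), the knob at (380,191), the push bar at (316,169) and the dish at (422,223). Next I'll enlarge the stand.

```bash
cat > h.py <<'E'
import numpy as np,cv2
from scipy.spatial.transform import Rotation as R
from workcell import ctrl, camrig, probe_bus
CAL={n:camrig.calibration(n) for n in("side","top")}
F=np.diag([1.,-1,-1])
def ray(n,uv):
    c=CAL[n];p=cv2.undistortPoints(np.array([[uv]],float),c["K"],c["dist"])[0,0]
    return c["xyz"],R.from_quat(c["orientation"]).apply(F@np.array([p[0],p[1],1.]))  # direction with unit depth
def proj(n,P):
    c=CAL[n];q=R.from_quat(c["orientation"]).inv().apply(np.atleast_2d(P)-c["xyz"])@F
    return cv2.projectPoints(q,np.zeros(3),np.zeros(3),c["K"],c["dist"])[0][:,0]
def plane(n,uv,z):
    o,d=ray(n,uv);return o+d*(z-o[2])/d[2]
def tri(s,t):
    o1,d1=ray("side",s);o2,d2=ray("top",t)
    k=np.linalg.lstsq(np.c_[d1,-d2],o2-o1,rcond=None)[0]
    a,b=o1+k[0]*d1,o2+k[1]*d2
    return (a+b)/2,np.linalg.norm(a-b)
def cloud(n,d):
    v,u=np.mgrid[:400,:640];c=CAL[n]
    p=cv2.undistortPoints(np.c_[u.ravel(),v.ravel()].astype(float)[:,None],c["K"],c["dist"])[:,0]
    P=R.from_quat(c["orientation"]).apply(np.c_[p,np.ones(len(p))]@F*d.ravel()[:,None])+c["xyz"]
    return P.reshape(400,640,3)
E
python3 - <<'E'
from h import *
s=cv2.imread("pics/side0.png");t=cv2.imread("pics/top0.png")
a=cv2.resize(s[135:250,240:350],None,fx=5,fy=5,interpolation=cv2.INTER_CUBIC)[:,:400*5]
cv2.imwrite("pics/s_crop.png",a)
b=cv2.resize(t[122:222,300:400],None,fx=6,fy=6,interpolation=cv2.INTER_CUBIC)
cv2.imwrite("pics/t_crop.png",b)
for n,im in(("side",s),("top",t)):
    P=cloud(n,np.load(f"pics/{n}0.npy"));hsv=cv2.cvtColor(im,cv2.COLOR_BGR2HSV)
    m=cv2.inRange(hsv,(100,150,60),(125,255,255))
    k,l,st,c=cv2.connectedComponentsWithStats(m)
    for i in range(1,k):
        if st[i,4]>60:print(n,"blue",c[i],st[i],np.median(P[l==i],0))
    m=cv2.inRange(hsv,(0,140,60),(8,255,255))|cv2.inRange(hsv,(172,140,60),(180,255,255))
    k,l,st,c=cv2.connectedComponentsWithStats(m)
    for i in range(1,k):
        if 4<st[i,4]<200:print(n,"red",c[i],st[i],np.median(P[l==i],0))
P=cloud("top",np.load("pics/top0.npy"));z=np.load("pics/top0.npy")
print("table z",[P[v,u,2].round(4) for u,v in((260,250),(300,240),(400,250))],(z==0).mean())
E
```

```text
side blue [319.18423973 343.98113208] [296 322  48  46 901] [0.44614162 0.37267345 0.00879018]
side red [417.61111111 100.05555556] [414  99   8   3  18] [ 0.37424261 -1.28450514  0.01058029]
side red [368.75757576 130.57575758] [363 127  13   8  33] [ 0.55313251 -0.72312123  0.02210644]
side red [216.57142857 138.71428571] [216 137   2   4   7] [ 1.0551338  -0.27808686  0.10730318]
side red [324.5 171.5] [323 170   4   4  12] [ 0.58605888 -0.12236119  0.1328101 ]
side red [562.33333333 223.5       ] [562 221   2   6   6] [-0.03160174  0.02953751  0.19009632]
side red [375.93421053 289.67105263] [368 286  18   7  76] [0.36277834 0.18554866 0.0133947 ]
top blue [221.75409836 234.95901639] [215 226  16  19 122] [0.44585514 0.39624229 0.0084338 ]
top red [437.75        52.47727273] [430  51  17   4  44] [ 1.04932413 -0.32139866  0.13084267]
top red [450.06060606  62.39393939] [445  57  13  12  66] [ 1.04779147 -0.38256144  0.06726432]
top red [487.83333333 101.83333333] [487 101   3   3   6] [ 0.91985625 -0.52176243  0.0332195 ]
top red [379.58823529 191.11764706] [378 189   4   5  17] 
[... 712 characters left out ...]
.18181818] [319 340   9   2  11] [0.11129619 0.0416599  0.01222762]
top red [332.90909091 340.27272727] [329 340   8   2  11] [0.11132494 0.01239307 0.00970661]
top red [330.6 345.4] [329 345   4   2   5] [0.09552792 0.0188215  0.01251112]
top red [309.37623762 352.73267327] [303 346  19  15 101] [0.072372   0.0900613  0.01184974]
top red [325.28571429 347.85714286] [323 347   6   3   7] [0.08734201 0.03809923 0.01323988]
top red [304.62878788 381.5530303 ] [302 365   9  35 132] [-0.00950351  0.10386268  0.01245524]
top red [366.96875   378.6484375] [362 368  10  22 128] [-0.00630106 -0.09814769  0.01236894]
table z [np.float64(-0.0008), np.float64(-0.0038), np.float64(-0.0046)] 0.0039140625
```

View pics/s_crop.png

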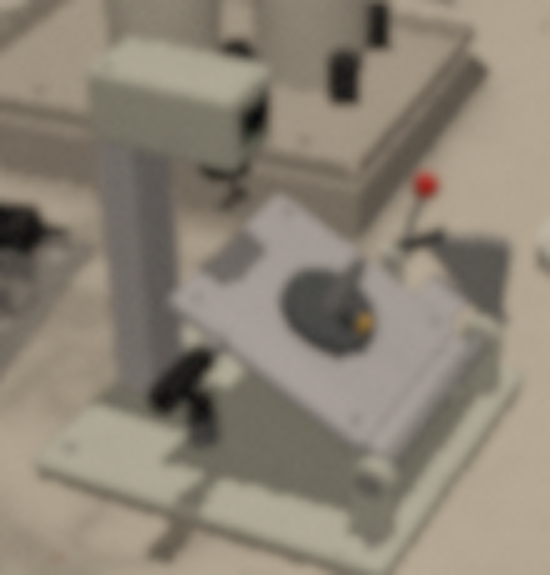

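View pics/t_crop.png

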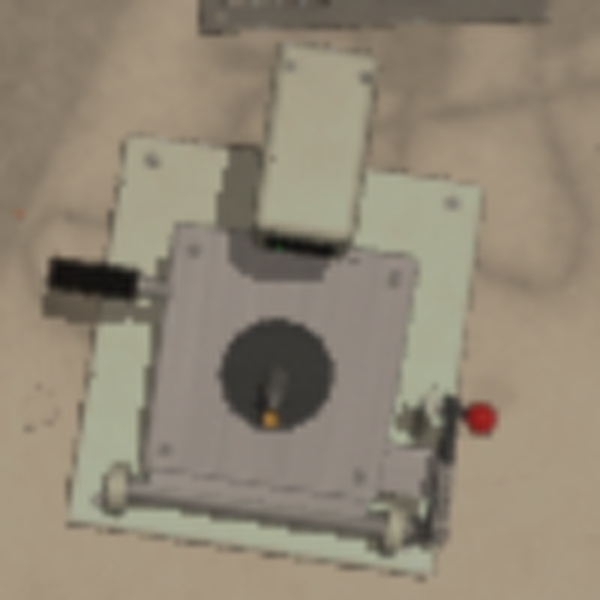

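The crops show the deck tilted with its disc, spindle and brass pin. In the top view the disc is at about (346,184.5), the pin at (345,191.5), the knob at (380,191.5) and the head front at row 161. The side view puts the disc at about (305.5,197) and the knob at (325,172).

Run:
```python
from h import *
S=cv2.imread("pics/side0.png");T=cv2.imread("pics/top0.png")
D={n:cloud(n,np.load(f"pics/{n}0.npy")) for n in("side","top")}
# base plate
c=[(300+x/6,122+y/6) for x,y in((68,522),(435,577),(127,135),(480,185))]
fl,fr,bl,br=[plane("top",p,0.014) for p in c]
print("base corners",fl,fr,bl,br,"w",np.linalg.norm(fl-fr),np.linalg.norm(bl-br),"l",np.linalg.norm(fl-bl),np.linalg.norm(fr-br))
x=(bl+br)/2-(fl+fr)/2;yaw=np.arctan2(x[1],x[0]);y=fl-fr+bl-br;yaw2=np.arctan2(-y[0],y[1])
org=(fl+fr+bl+br)/4;ex=np.array([np.cos(yaw),np.sin(yaw),0]);org=org-0.015*ex;org[2]=0
print("yaw",yaw,yaw2,"org",org)
# deck plane, both views
polys={"top":[(178,235),(402,265),(372,480),(158,460)],"side":[(282,208),(430,310),(372,430),(190,298)]}
off={"top":(300,122,6),"side":(240,135,5)}
for n in polys:
    ox,oy,k=off[n];im=S if n=="side" else T
    m=np.zeros((400,640),np.uint8);cv2.fillPoly(m,[np.array([(ox+a/k,oy+b/k) for a,b in polys[n]]).round().astype(int)],255)
    m=cv2.erode(m,np.ones((3,3)));g=cv2.cvtColor(im,cv2.COLOR_BGR2GRAY)
    P=D[n][(m>0)&(g>110)]
    for _ in range(4):
        ctr=P.mean(0);nn=np.linalg.svd(P-ctr)[2][2];nn*=np.sign(nn[2]);r=(P-ctr)@nn;P=P[abs(r)<2.5*r.std()+1e-6]
    print(n,"deck n",nn,"tilt",np.arccos(nn[2]),"dir",np.arctan2(nn[1],nn[0])-np.pi,"rms",r.std(),len(P))
    # disc
    dm=((g<85)&(m>0)).astype(np.uint8);cn=max(cv2.findContours(dm,cv2.RETR_EXTERNAL,cv2.CHAIN_APPROX_NONE)[0],key=cv2.contourArea)
    e=cv2.fitEllipse(cv2.convexHull(cn));print(n,"disc",e)
    o,d=ray(n,e[0]);q=ctr+nn*0.008;print("  seat",o+d*((q-o)@nn)/(d@nn))
    h=cv2.cvtColor(im,cv2.COLOR_BGR2HSV)
    pm=cv2.inRange(h,(12,110,90),(30,255,255))&m;v,u=np.nonzero(pm);w=h[v,u,1].astype(float)
    if len(u):print(n,"pin",np.average(u,weights=w),np.average(v,weights=w),np.median(D[n][v,u],0))
    bm=cv2.inRange(h,(100,120,40),(130,255,255));
    if n=="side":bm[:300]=0
    else: bm[:200]=0;bm[:,280:]=0
    cn=max(cv2.findContours(cv2.morphologyEx(bm,cv2.MORPH_CLOSE,np.ones((3,3))),cv2.RETR_EXTERNAL,cv2.CHAIN_APPROX_NONE)[0],key=cv2.contourArea)
    M=cv2.moments(cn);uv=(M['m10']/M['m00'],M['m01']/M['m00']);print(n,"car",uv,plane(n,uv,.01),cv2.minEnclosingCircle(cn))
    P=D[n][bm>0];hub=P[P[:,2]>.035];print("   hub top",np.median(hub,0),len(hub),P[:,2].max(), "cloud mean",P.mean(0))
print("knob",tri((324.5,171.5),(379.59,191.1)))
# push bar
for n,(u0,v0,u1,v1) in {"top":(308,165,323,172),"side":(270,205,282,217)}.items():
    im=S if n=="side" else T;g=im.max(2)[v0:v1,u0:u1];v,u=np.nonzero(g<50);P=D[n][v+v0,u+u0];print(n,"bar",u.mean()+u0,v.mean()+v0,np.median(P,0),P[:,2].max(),len(u))
```

```text
base corners [0.53908949 0.08972401 0.014     ] [ 0.51040804 -0.11650532  0.014     ] [0.76405154 0.05955536 0.014     ] [ 0.73661181 -0.14370997  0.014     ] w 0.20821421476652677 0.20510907290619082 l 0.22697593267808616 0.22783379303885298
yaw -0.12648785316394606 -0.1362013243043932 org [ 0.62266005 -0.02584172  0.        ]
top deck n [-0.46678342  0.0615277   0.88222876] tilt 0.4902211456435941 dir -0.13105655946670147 rms 0.002351022917002765 899
top disc ((345.54949951171875, 183.9732208251953), (17.923954010009766, 18.04317283630371), 56.18107986450195)
  seat [ 0.61045524 -0.02147254  0.10062562]
top pin 344.49834437086093 191.49172185430464 [ 0.58652073 -0.01828966  0.0987882 ]
top car (228.34610472541505, 235.04661558109834) [0.44780767 0.36841081 0.01      ] ((229.0, 235.5), 15.88248062133789)
   hub top [0.44933922 0.36592768 0.04875637] 51 0.05544795710261674 cloud mean [0.4476371  0.36754538 0.01182324]
side deck n [-0.4660954   0.06335771  0.88246296] tilt 0.48972348574987545 dir -0.13510484114269117 rms 0.0012526560643549517 610
side disc ((305.2507629394531, 197.25894165039062), (13.51465892791748, 17.996334075927734), 125.85643005371094)
  seat [ 0.61142143 -0.01723193  0.10097828]
side pin 312.1201413427562 199.32420494699647 [ 0.59164714 -0.0196252   0.09786722]
side car (319.35954638408623, 343.7133296151701) [0.44962648 0.36625197 0.01      ] ((319.0384521484375, 344.8846130371094), 25.298622131347656)
   hub top [0.44918687 0.36948232 0.04884625] 178 0.6834759268959174 cloud mean [0.44813438 0.37202621 0.01866189]
knob (array([ 0.58495926, -0.12540278,  0.13155226]), np.float64(0.002728169222932108))
top bar 315.1803278688525 168.0983606557377 [0.6584969  0.07626963 0.11197871] 0.11659567709441587 61
side bar 276.0375 211.6125 [0.66161553 0.08084046 0.11045011] 0.6834759268959174 80
```

Run:
```python
import cv2
S=cv2.imread("pics/side0.png");T=cv2.imread("pics/top0.png")
a=cv2.resize(S[313:375,285:355],None,fx=6,fy=6,interpolation=cv2.INTER_CUBIC)[:360,:400]
b=cv2.resize(T[215:260,205:255],None,fx=8,fy=8,interpolation=cv2.INTER_CUBIC)[:360,:400]
cv2.imwrite("pics/car.png",cv2.hconcat([a,b]))
```

```text
(no output)
```

View pics/car.png

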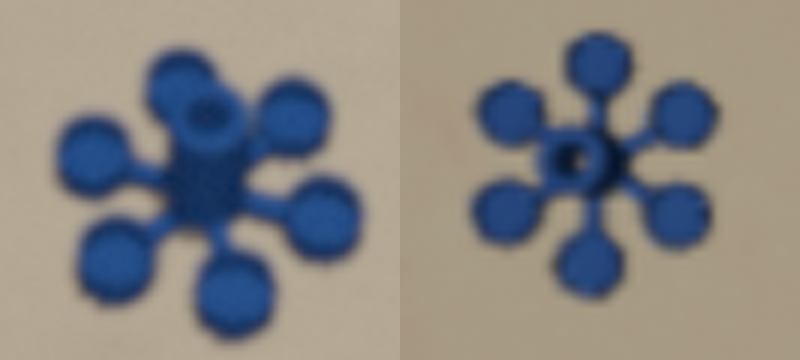

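The crop shows the hub hole at side (319.2,331.8) and top (226.4,234.8). The six cups are clear in the top view, with one arm nearly vertical in the picture. Next I'll refine the numbers and check the clearance to the reader head.

```bash
cat >> h.py <<'E'
def cr(x,y,ox,oy,k): return ((x+.5)/k-.5+ox,(y+.5)/k-.5+oy)
E
python3 - <<'E'
from h import *
D={n:cloud(n,np.load(f"pics/{n}0.npy")) for n in("side","top")}
c=[cr(x,y,300,122,6) for x,y in((68,522),(435,577),(127,135),(480,185))]
P4=[plane("top",p,0.014) for p in c];org=np.mean(P4,0);yaw=-.131
ex=np.array([np.cos(yaw),np.sin(yaw),0]);ey=np.array([-ex[1],ex[0],0]);org-=.015*ex;org[2]=0;print("org",org)
E=np.array([ex,ey,[0,0,1]])
for n,b in (("top",(335,126,366,170)),("side",(256,140,296,172))):
    u0,v0,u1,v1=b;P=(D[n][v0:v1,u0:u1].reshape(-1,3)-org)@E.T
    m=(P[:,2]>.225)&(P[:,2]<.25);Q=P[m];print(n,"head top x",np.percentile(Q[:,0],[1,5,50,95,99]),"y",np.percentile(Q[:,1],[2,50,98]),"z",np.median(Q[:,2]),len(Q))
cs=[plane("top",cr(x-400,y,205,215,8),.014) for x,y in((598,63),(683,115),(678,215),(590,264),(507,213),(512,112))]
ss=[plane("side",cr(x,y,285,313,6),.014) for x,y in((95,155),(116,260),(235,293),(323,217),(293,117))]
cs=np.array(cs);ss=np.array(ss);ct=cs.mean(0);print("cup ctr top",ct,np.linalg.norm(cs-ct,axis=1))
print("angles",np.degrees(np.arctan2(cs[:,1]-ct[1],cs[:,0]-ct[0])))
from scipy.optimize import least_squares
# circle centre from 5 side cups
r=least_squares(lambda p:np.linalg.norm(ss[:,:2]-p,axis=1)-.042,ss.mean(0)[:2]);print("cup ctr side",r.x,abs(r.fun).max(),"angles",np.degrees(np.arctan2(ss[:,1]-r.x[1],ss[:,0]-r.x[0])))
print("hub top",tri(cr(208,115,285,313,6),cr(175,162,205,215,8)))
for nm,s,t in (("tip",cr(357,265,240,135,5),cr(266,410,300,122,6)),("knob",cr(425,185,240,135,5),cr(481,418,300,122,6)),("seat",(305.25,197.26),(345.55,183.97)),("pin",(312.12,199.32),(344.5,191.49)),("barmid",cr(183,380,240,135,5),cr(93,279,300,122,6))):
    p,e=tri(s,t);print(nm,p,"res",e,"stand",(p-org)@E.T)
E
```

```text
org [ 0.62410054 -0.02434639  0.        ]
top head top x [0.03088542 0.03402797 0.07620628 0.12007888 0.12394287] y [-2.37197606e-02  6.58938656e-05  2.40055934e-02] z 0.2337217350165388 551
side head top x [0.03350563 0.03498686 0.07367593 0.11951581 0.12614931] y [-0.02067769  0.00939497  0.02443812] z 0.23596150523287931 374
cup ctr top [0.44781191 0.36559756 0.014     ] [0.0422988  0.04211289 0.04185386 0.04198506 0.04195054 0.04181615]
angles [   0.63608942  -60.28243453 -120.14126685  179.92518888  120.48891424
   59.67496774]
cup ctr side [0.44940314 0.36881789] 0.0006964774836357018 angles [  -0.24989037   60.2903671   119.98143731 -179.62813268 -119.89030409]
hub top (array([0.44850369, 0.36520663, 0.04978107]), np.float64(0.003918034145893633))
tip [ 0.58868147 -0.01394338  0.139397  ] res 0.007906341440199065 stand [-0.03647449  0.00568724  0.139397  ]
knob [ 0.58469444 -0.12595965  0.13092635] res 0.0029255478694352843 stand [-0.02579517 -0.10589006  0.13092635]
seat [ 0.61189405 -0.02138213  0.09801566] res 0.0019277737482652746 stand [-0.01248911  0.00134438  0.09801566]
pin [ 0.58873151 -0.01793574  0.09766252] res 0.004206321522899285 stand [-0.03590337  0.00173562  0.09766252]
barmid [0.66068501 0.07644333 0.10713302] res 0.002003876314819829 stand [0.02310528 0.104705   0.10713302]
```

```bash
python3 jog.py '[0.085, 0, 0, -0.01, -0.081, 0.085, 0, 0, -0.01, -0.081, 0.085, 0.0401, -0.0162, 0, 0, 0.085, 0.0401, -0.0162, 0, 0, 0.085, 0.0401, -0.0162, 0, 0, 0.085, 0.0401, -0.0162, 0, 0, 0.085, 0.0401, -0.0162, 0, 0, 0.085, 0.0401, -0.0162, 0, 0, 0.085, 0.0401, -0.0162, 0, 0, 0.085, 0.0401, -0.0162, 0, 0, 0.085, 0.0401, -0.0162, 0, 0, 0.085, 0, 0, 0, 0]'
cat >> h.py <<'E'
def to(P):
    "TCP displacement in tool axes to world point P"
    o=probe_bus.observe();r=R.from_quat(o["tool_rot"]);x=r.apply([1,0,0])
    print("tcp",o["tcp_pos"].round(4),"xang",np.arctan2(x[1],x[0]).round(4),"zax",r.apply([0,0,1]).round(4),"f",o["force"].round(1),"grip",round(o["grip_width"],4),"t",round(o["time"],2),"q",o["joint_positions"].round(2))
    print("->",r.inv().apply(np.array(P)-o["tcp_pos"]).round(4))
E
python3 -c "
from h import *
to([.47,.25,.22])"
```

```text
time: 1.3
tcp_pos: [0.4736, -0.2945, 0.2227]
tool_rot: [0.965, 0.263, 0.001, -0.001]
force: [0.8, 0.2, 1.4]
grip_width: 0.0855
grip_force: 0.0
tcp [ 0.4736 -0.2945  0.2227] xang 0.5333 zax [ 0.0012  0.0026 -1.    ] f [0.8 0.2 1.4] grip 0.0855 t 1.3 q [ 0.7   0.15 -0.24  1.65  0.03  1.34 -0.59]
-> [ 0.2737 -0.4707  0.0041]
```

```bash
python3 jog.py '[0.085, 0.0228, -0.0392, 0, 0.0, 0.085, 0.0228, -0.0392, 0, 0, 0.085, 0.0228, -0.0392, 0, 0, 0.085, 0.0228, -0.0392, 0, 0, 0.085, 0.0228, -0.0392, 0, 0, 0.085, 0.0228, -0.0392, 0, 0, 0.085, 0.0228, -0.0392, 0, 0, 0.085, 0.0228, -0.0392, 0, 0, 0.085, 0.0228, -0.0392, 0, 0, 0.085, 0.0228, -0.0392, 0, 0, 0.085, 0.0228, -0.0392, 0, 0, 0.085, 0.0228, -0.0392, 0, 0, 0.085, 0, 0, 0, 0, 0.085, 0, 0, 0, 0]'
python3 -c "
from h import *
to([.4486,.367,.12])"
```

```text
time: 2.7
tcp_pos: [0.4709, 0.2436, 0.2224]
tool_rot: [0.966, 0.26, -0.001, -0.0]
force: [0.2, -0.5, -0.4]
grip_width: 0.0851
grip_force: 0.0
tcp [0.4709 0.2436 0.2224] xang 0.5261 zax [-0.0012 -0.     -1.    ] f [ 0.2 -0.5 -0.4] grip 0.0851 t 2.7 q [ 0.13  0.14 -0.75  1.69  0.1   1.34 -1.68]
-> [ 0.0428 -0.1178  0.1025]
```

```bash
python3 jog.py '[0.085, 0.0143, -0.0393, 0.02, 0, 0.085, 0.0143, -0.0393, 0.02, 0, 0.085, 0.0142, -0.0392, 0.02, 0, 0.085, 0, 0, 0.02, 0, 0.085, 0, 0, 0.02, 0, 0.085, 0, 0, 0, 0, 0.085, 0, 0, 0, 0]'
python3 -c "
from h import *
to([.4486,.367,.019])
im,d=camrig.grab_frame('side');cv2.imwrite('pics/g1.png',cv2.resize(im[240:380,240:400],None,fx=5,fy=5,interpolation=cv2.INTER_CUBIC)[:600])"
```

```text
time: 3.4
tcp_pos: [0.4502, 0.365, 0.1231]
tool_rot: [0.966, 0.258, -0.0, 0.0]
force: [1.0, 0.7, 0.6]
grip_width: 0.0849
grip_force: 0.0
tcp [0.4502 0.365  0.1231] xang 0.5217 zax [-3.e-04 -9.e-04 -1.e+00] f [1.  0.7 0.6] grip 0.0849 t 3.4 q [-0.1   0.35 -0.79  1.71  0.27  1.2  -2.01]
-> [-0.0003 -0.0026  0.1041]
```

View pics/g1.png

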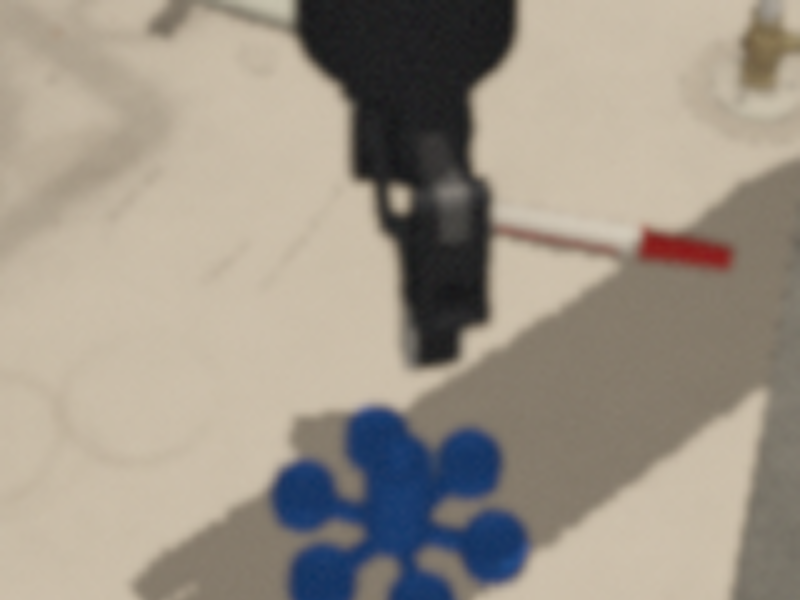

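The gripper hangs over the carousel, with the near fingertip at crop (430,350) and the hub at (398,520). It is clear to descend.

```bash
python3 jog.py '[0.085, 0, -0.0026, 0.02, 0, 0.085, 0, 0, 0.02, 0, 0.085, 0, 0, 0.02, 0, 0.085, 0, 0, 0.02, 0, 0.085, 0, 0, 0.02, 0, 0.085, 0, 0, 0.002, 0, 0.085, 0, 0, 0, 0, 0.085, 0, 0, 0, 0]' && python3 -c "
from h import *
to([.4486,.367,.019])"
```

```text
time: 4.25
tcp_pos: [0.4491, 0.3692, 0.0226]
tool_rot: [0.966, 0.259, 0.001, -0.0]
force: [0.5, -0.2, -0.4]
grip_width: 0.085
grip_force: 0.0
tcp [0.4491 0.3692 0.0226] xang 0.5233 zax [ 0.0018  0.0012 -1.    ] f [ 0.5 -0.2 -0.4] grip 0.085 t 4.25 q [-0.16  0.46 -0.75  1.8   0.37  1.02 -2.09]
-> [-0.0016  0.0017  0.0036]
```

```bash
python3 jog.py '[0.085, -0.0008, 0.001, 0.002, 0, 0.06, 0, 0, 0, 0, 0.04, 0, 0, 0, 0, 0.02, 0, 0, 0, 0, 0.02, 0, 0, 0, 0, 0.02, 0, 0, 0, 0, 0.02, 0, 0, 0, 0]' 30 && python3 -c "
from h import *
to([.4486,.367,.019])"; python3 jog.py '[0.02, 0, 0, -0.02, 0, 0.02, 0, 0, -0.03, 0, 0.02, 0, 0, -0.04, 0, 0.02, 0, 0, -0.04, 0, 0.02, 0, 0, -0.04, 0, 0.02, 0, 0, -0.04, 0, 0.02, 0, 0, 0, 0]';python3 -c "
from h import *
to([.50,.15,.23])"
```

```text
time: 4.95
tcp_pos: [0.448, 0.3675, 0.0194]
tool_rot: [0.966, 0.259, 0.0, 0.0]
force: [-1.8, -1.6, 6.2]
grip_width: 0.0262
grip_force: 29.2
tcp [0.448  0.3675 0.0194] xang 0.5239 zax [ 3.e-04 -1.e-04 -1.e+00] f [-1.8 -1.6  6.2] grip 0.0262 t 4.95 q [-0.16  0.47 -0.75  1.8   0.37  1.02 -2.09]
-> [0.0002 0.0007 0.0004]
time: 5.65
tcp_pos: [0.4494, 0.3696, 0.2345]
tool_rot: [0.966, 0.259, 0.004, -0.001]
force: [0.5, 0.6, -0.8]
grip_width: 0.0265
grip_force: 29.7
tcp [0.4494 0.3696 0.2345] xang 0.524 zax [ 0.0066  0.0048 -1.    ] f [ 0.5  0.6 -0.8] grip 0.0265 t 5.65 q [-0.08  0.27 -0.82  1.56  0.2   1.39 -1.97]
-> [-0.0662  0.2155  0.0038]
```

```bash
python3 jog.py '[0.02, -0.0083, 0.027, 0, 0, 0.02, -0.0083, 0.027, 0, 0, 0.02, -0.0083, 0.027, 0, 0, 0.02, -0.0083, 0.027, 0, 0, 0.02, -0.0083, 0.027, 0, 0, 0.02, -0.0083, 0.027, 0, 0, 0.02, -0.0083, 0.027, 0, 0, 0.02, -0.0083, 0.027, 0, 0, 0.02, 0, 0, 0, 0.131, 0.02, 0, 0, 0, 0.131, 0.02, 0, 0, 0, 0.131, 0.02, 0, 0, 0, 0.131, 0.02, 0, 0, 0, 0.131, 0.02, 0, 0, 0, 0, 0.02, 0, 0, 0, 0]';python3 -c "
from h import *
to([.57,-.014,.23])
im,d=camrig.grab_frame('side');np.save('pics/g2.npy',d);cv2.imwrite('pics/g2f.png',im);t,d=camrig.grab_frame('top');cv2.imwrite('pics/g2t.png',t)
a=proj('side',probe_bus.observe()['tcp_pos'])[0].astype(int);b=proj('top',probe_bus.observe()['tcp_pos'])[0].astype(int);print(a,b)
f=lambda i,c:cv2.resize(i[c[1]-50:c[1]+50,c[0]-40:c[0]+40],(400,500),interpolation=cv2.INTER_CUBIC)
cv2.imwrite('pics/g2.png',cv2.hconcat([f(im,a),f(t,b)]))"
```

```text
time: 7.15
tcp_pos: [0.4982, 0.1472, 0.2284]
tool_rot: [0.998, -0.064, -0.0, 0.0]
force: [0.1, -0.3, -0.2]
grip_width: 0.0261
grip_force: 29.7
tcp [0.4982 0.1472 0.2284] xang -0.1271 zax [-7.e-04 -1.e-04 -1.e+00] f [ 0.1 -0.3 -0.2] grip 0.0261 t 7.15 q [ 0.24  0.1  -0.65  1.71  0.06  1.35 -2.12]
-> [ 0.0916  0.1508 -0.0016]
[328 197] [287 214]
```

View pics/g2.png

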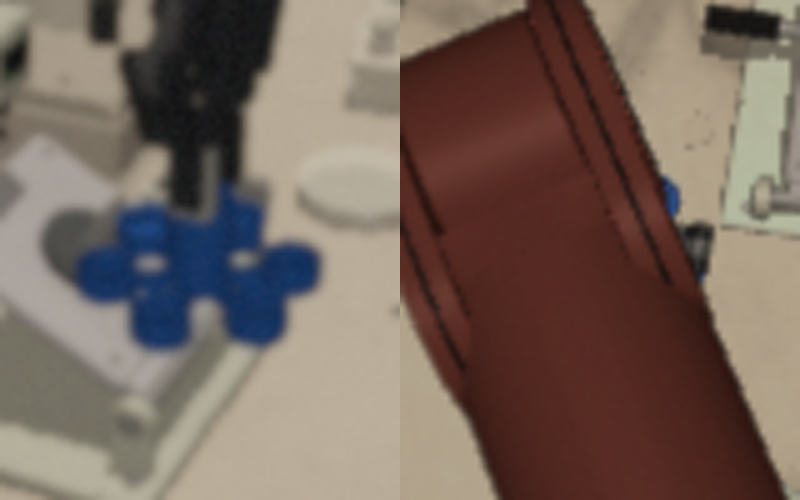

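The carousel hangs upright in the grip. In the crop the near cups are at (160,303) and (257,297). I'll check its pose against the TCP with these cups.

Run:
```python
from h import *
from scipy.optimize import least_squares
z=probe_bus.observe()["tcp_pos"];a=(328-40,197-50)
P=np.array([plane("side",cr(x,y,a[0],a[1],5),z[2]-.005) for x,y in((105,260),(160,303),(257,297),(290,258),(146,222))])
r=least_squares(lambda p:np.linalg.norm(P[:,:2]-p,axis=1)-.042,P.mean(0)[:2])
print("centre",r.x,"tcp",z,"res",r.fun.round(4),"ang",np.degrees(np.arctan2(*(P[:,:2]-r.x).T[::-1])).round(1))
d=np.load('pics/g2.npy');im=cv2.imread('pics/g2f.png');m=cv2.inRange(cv2.cvtColor(im,cv2.COLOR_BGR2HSV),(100,120,40),(130,255,255));m[260:]=0;m[:150]=0;m[:,:280]=0;m[:,370:]=0
Q=cloud("side",d)[m>0];print(np.percentile(Q,[2,50,98],axis=0))
```

```text
centre [0.50134125 0.14239652] tcp [0.49832936 0.14719595 0.2286435 ] res [ 0.0009 -0.0016 -0.0023 -0.0011 -0.0042] ang [  21.2   80.7  145.4 -163.3  -32.4]
[[0.45421388 0.09267547 0.21199187]
 [0.49767783 0.15616806 0.2192547 ]
 [0.54726087 0.19966095 0.25888027]]
```

```bash
python3 jog.py '[0.02, 0.0141, 0.0189, 0, 0, 0.02, 0.0141, 0.0189, 0, 0, 0.02, 0.0141, 0.0189, 0, 0, 0.02, 0.0141, 0.0189, 0, 0, 0.02, 0.0141, 0.0189, 0, 0, 0.02, 0.0141, 0.0189, 0, 0, 0.02, 0.0141, 0.0189, 0, 0, 0.02, 0.0141, 0.0189, 0, 0, 0.02, 0, 0, 0.02, 0.004, 0.02, 0, 0, 0.02, 0, 0.02, 0, 0, 0, 0, 0.02, 0, 0, 0, 0, 0.02, 0, 0, 0, 0]' 22;python3 -c "
from h import *
to([.591,-.017,.17])
im,d=camrig.grab_frame('side');cv2.imwrite('pics/g3f.png',im);np.save('pics/g3.npy',d)
cv2.imwrite('pics/g3.png',cv2.resize(im[130:250,240:360],(600,600),interpolation=cv2.INTER_CUBIC))"
```

```text
time: 8.55
tcp_pos: [0.5911, -0.0173, 0.1902]
tool_rot: [0.998, -0.067, 0.001, -0.0]
force: [-0.4, -0.2, -1.4]
grip_width: 0.0265
grip_force: 29.7
tcp [ 0.5911 -0.0173  0.1902] xang -0.1343 zax [ 0.0016 -0.     -1.    ] f [-0.4 -0.2 -1.4] grip 0.0265 t 8.55 q [ 0.39  0.26 -0.52  1.61  0.14  1.3  -1.86]
-> [-0.0002 -0.0002  0.0202]
```

View pics/g3.png

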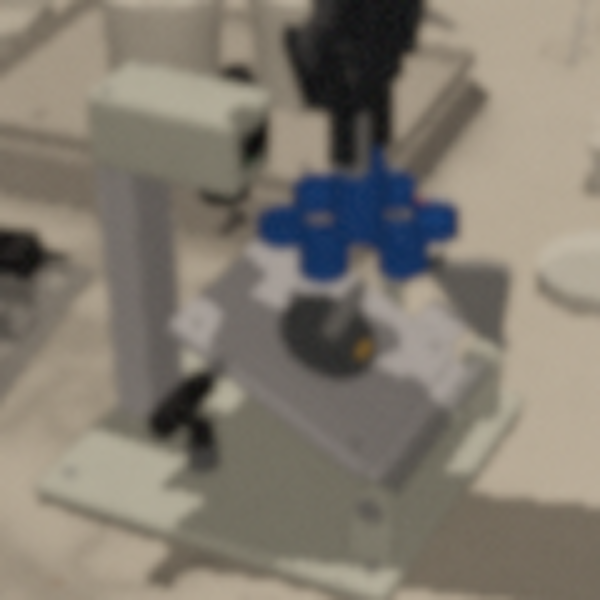

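The tip is at crop (358,288) and the hub sits above it near x=363. I'll check the lateral relation in pixels.

Run:
```python
from h import *
p=probe_bus.observe()["tcp_pos"];c=lambda q:((q-[240,130]+.5)*5-.5).round(1)
for z in(.1413,.171,.185,.221):print(z,c(proj("side",[p[0],p[1],z])[0]))
ex=np.array([np.cos(-.131),np.sin(-.131),0]);J=(c(proj("side",p+.01*ex)[0])-c(proj("side",p)[0]));print("per cm stand x",J)
ey=np.array([-ex[1],ex[0],0]);print("per cm stand y",(c(proj("side",p+.01*ey)[0])-c(proj("side",p)[0])))
im=cv2.imread("pics/g3f.png");m=cv2.inRange(cv2.cvtColor(im,cv2.COLOR_BGR2HSV),(100,110,40),(130,255,255));m[:130]=0;m[250:]=0;m[:,:280]=0;m[:,350:]=0
v,u=np.nonzero(m);print("blue ext",c(np.array([u.min(),v.min()])),c(np.array([u.max(),v.max()])))
# predicted extents: cups
a=-.134+np.pi/2+np.arange(6)*np.pi/3
C=np.array([p+[.042*np.cos(t),.042*np.sin(t),-.012] for t in a]);print(c(proj("side",C)).tolist())
d=np.load('pics/g3.npy');Q=cloud("side",d)[m>0];print(np.percentile(Q,[2,50,98],axis=0))
```

```text
0.1413 [361.6 284.6]
0.171 [361.4 238.9]
0.185 [361.4 216.9]
0.221 [361.2 158.6]
per cm stand x [-16.5  -4. ]
per cm stand y [-8.1  8.3]
blue ext [262. 147.] [452. 277.]
[[326.9, 263.7], [405.7, 260.6], [437.6, 224.7], [393.8, 193.7], [319.6, 196.5], [284.7, 230.5]]
[[ 0.5474141  -0.07176943  0.17430488]
 [ 0.58962182 -0.00813126  0.18219735]
 [ 0.63859914  0.03508388  0.21482771]]
```

```bash
python3 jog.py '[0.02, 0.0015, 0, 0.012, 0, 0.02, 0, 0, 0.012, 0, 0.02, 0, 0, 0, 0]';for i in 1; do python3 jog.py '[0.02, 0, 0, 0.005, 0, 0.02, 0, 0, 0.005, 0, 0.02, 0, 0, 0, 0, 0.02, 0, 0, 0, 0]'; done; python3 jog.py '[0.02, 0, 0, 0.003, 0, 0.02, 0, 0, 0.003, 0, 0.02, 0, 0, 0, 0, 0.02, 0, 0, 0, 0]'
```

```text
time: 8.9
tcp_pos: [0.5907, -0.0178, 0.1625]
tool_rot: [0.998, -0.068, -0.002, 0.0]
force: [-0.2, -0.4, -1.3]
grip_width: 0.0267
grip_force: 29.7
time: 9.3
tcp_pos: [0.592, -0.0177, 0.1549]
tool_rot: [0.998, -0.068, -0.0, -0.0]
force: [-0.2, 0.3, -1.4]
grip_width: 0.0264
grip_force: 29.7
time: 9.7
tcp_pos: [0.592, -0.0178, 0.1489]
tool_rot: [0.998, -0.068, -0.0, 0.0]
force: [0.2, -0.1, -1.2]
grip_width: 0.0262
grip_force: 29.6
```

```bash
python3 jog.py '[0.02, 0, 0, 0.003, 0, 0.02, 0, 0, 0, 0, 0.02, 0, 0, 0, 0]';python3 -c "
from h import *
to([.591,-.017,.17])
im,d=camrig.grab_frame('side');
cv2.imwrite('pics/g4.png',cv2.resize(im[130:250,240:360],(600,600),interpolation=cv2.INTER_CUBIC))"
```

```text
time: 10.0
tcp_pos: [0.592, -0.0178, 0.1458]
tool_rot: [0.998, -0.068, -0.0, 0.0]
force: [0.6, -0.9, -0.2]
grip_width: 0.0265
grip_force: 29.5
tcp [ 0.592  -0.0178  0.1458] xang -0.1353 zax [-1.e-04 -0.e+00 -1.e+00] f [ 0.6 -0.9 -0.2] grip 0.0265 t 10.0 q [ 0.39  0.3  -0.52  1.66  0.16  1.22 -1.87]
-> [-0.0011 -0.0006 -0.0242]
```

View pics/g4.png

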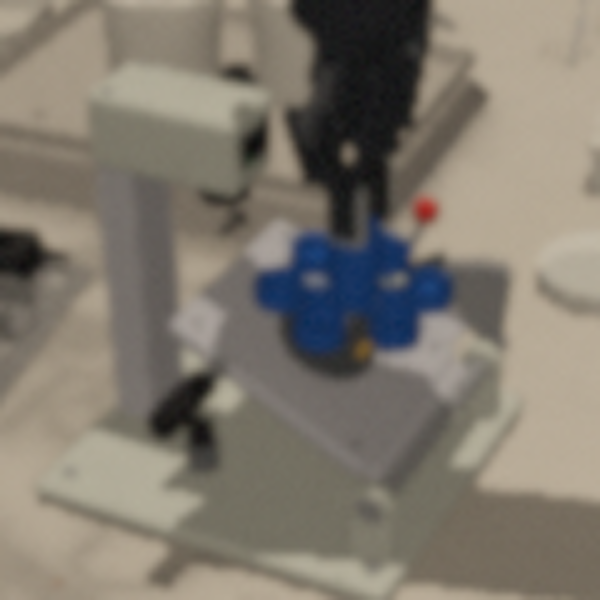

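The hub now covers the tip, so the spindle is in the bore. I'll pivot it by moving forward and down in small steps.

```bash
python3 jog.py '[0.02, -0.0025, 0, 0.002, 0, 0.02, 0, 0, 0, 0, 0.02, -0.0025, 0, 0.002, 0, 0.02, 0, 0, 0, 0, 0.02, 0, 0, 0, 0]' 20;python3 jog.py '[0.02, -0.0025, 0, 0.002, 0, 0.02, 0, 0, 0, 0, 0.02, -0.0025, 0, 0.002, 0, 0.02, 0, 0, 0, 0, 0.02, 0, 0, 0, 0]'
```

```text
time: 10.55
tcp_pos: [0.5871, -0.0171, 0.142]
tool_rot: [0.998, -0.068, 0.0, 0.0]
force: [1.4, -1.1, 0.7]
grip_width: 0.0265
grip_force: 28.9
time: 11.05
tcp_pos: [0.582, -0.0161, 0.1378]
tool_rot: [0.998, -0.067, -0.0, -0.0]
force: [1.3, -0.1, 0.4]
grip_width: 0.026
grip_force: 28.3
```

```bash
python3 jog.py '[0.02, 0.0021, 0, 0.004, 0, 0.02, 0, 0, 0, 0, 0.02, 0.0021, 0, 0.004, 0, 0.02, 0, 0, 0, 0, 0.02, 0, 0, 0, 0]';python3 jog.py '[0.02, 0.0021, 0, 0.004, 0, 0.02, 0, 0, 0, 0, 0.02, 0.001, 0, 0.002, 0, 0.02, 0, 0, 0, 0, 0.02, 0, 0, 0, 0]'
python3 -c "
from h import *
to([.591,-.017,.17])
im,d=camrig.grab_frame('side');np.save('pics/g5.npy',d);cv2.imwrite('pics/g5f.png',im)
cv2.imwrite('pics/g5.png',cv2.resize(im[130:250,240:360],(600,600),interpolation=cv2.INTER_CUBIC))"
```

```text
time: 11.55
tcp_pos: [0.5862, -0.0169, 0.1295]
tool_rot: [0.998, -0.068, -0.0, -0.0]
force: [2.5, 0.8, -1.1]
grip_width: 0.0263
grip_force: 27.8
time: 12.05
tcp_pos: [0.5892, -0.0173, 0.1239]
tool_rot: [0.998, -0.068, -0.0, 0.0]
force: [-1.6, -0.7, 1.6]
grip_width: 0.0266
grip_force: 28.7
tcp [ 0.5892 -0.0173  0.1239] xang -0.1352 zax [-3.e-04 -0.e+00 -1.e+00] f [-1.6 -0.7  1.6] grip 0.0266 t 12.05 q [ 0.38  0.31 -0.52  1.69  0.16  1.18 -1.88]
-> [ 0.0017 -0.0006 -0.0461]
```

View pics/g5.png

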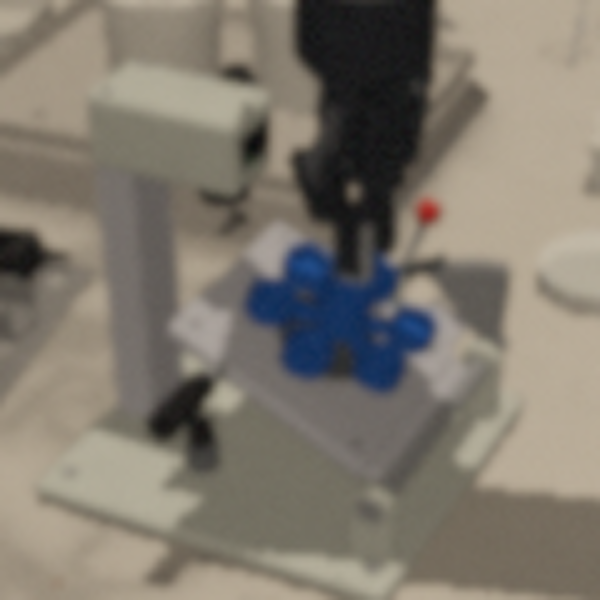

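The carousel has leaned onto the spindle, with the near cups at (305,352) and (380,367) and about 10 mm left to go. I'll continue along the axis.

```bash
python3 jog.py '[0.02, 0.0016, 0, 0.003, 0, 0.02, 0, 0, 0, 0, 0.02, 0.0011, 0, 0.002, 0, 0.02, 0, 0, 0, 0, 0.02, 0, 0, 0, 0]';python3 jog.py '[0.02, 0.0011, 0, 0.002, 0, 0.02, 0, 0, 0, 0, 0.02, 0.0005, 0, 0.001, 0, 0.02, 0, 0, 0, 0, 0.02, 0, 0, 0, 0]'
```

```text
time: 12.6
tcp_pos: [0.592, -0.0177, 0.1188]
tool_rot: [0.998, -0.068, -0.0, -0.0]
force: [-1.8, -0.2, 0.6]
grip_width: 0.0265
grip_force: 28.4
time: 13.1
tcp_pos: [0.5936, -0.0179, 0.1159]
tool_rot: [0.998, -0.068, 0.0, -0.0]
force: [-3.2, -0.7, 2.7]
grip_width: 0.0262
grip_force: 28.9
```

```bash
python3 jog.py '[0.02, 0.0008, 0, 0.0015, 0, 0.02, 0, 0, 0, 0, 0.02, 0, 0, 0, 0]';python3 jog.py '[0.02, 0.0008, 0, 0.0015, 0, 0.02, 0, 0, 0, 0, 0.02, 0, 0, 0, 0]'
```

```text
time: 13.4
tcp_pos: [0.5944, -0.0179, 0.1143]
tool_rot: [0.998, -0.068, 0.0, -0.0]
force: [-1.7, 0.2, 1.9]
grip_width: 0.0263
grip_force: 29.8
time: 13.7
tcp_pos: [0.5949, -0.018, 0.1129]
tool_rot: [0.998, -0.068, -0.0, -0.0]
force: [-3.5, -0.2, 4.7]
grip_width: 0.0262
grip_force: 30.2
```

```bash
cat > chk.py <<'E'
from h import *
import sys
o=probe_bus.observe();im,d=camrig.grab_frame('side');P=cloud('side',d);cv2.imwrite(f'pics/{sys.argv[1]}f.png',im)
cv2.imwrite(f'pics/{sys.argv[1]}.png',cv2.resize(im[130:250,240:360],(600,600),interpolation=cv2.INTER_CUBIC))
h=cv2.cvtColor(im,cv2.COLOR_BGR2HSV);m=cv2.inRange(h,(100,110,40),(130,255,255));m[:130]=0;m[250:]=0;m[:,:280]=0;m[:,350:]=0
m2=cv2.inRange(h,(0,0,100),(180,70,255));poly=np.zeros_like(m);cv2.fillPoly(poly,[np.array([(240+a/5,135+b/5) for a,b in((282,208),(430,310),(372,430),(190,298))]).astype(int)],255)
poly=cv2.erode(poly,np.ones((5,5)))
g=(m2>0)&(poly>0)&(cv2.dilate(m,np.ones((5,5)))==0)
n=np.array([-.4664,.0624,.8823]);c=np.array([.611,-.0195,.1008])-.008*n
print("deck offset",np.percentile((P[g]-c)@n,[20,50,80]).round(4),g.sum())
Q=P[(cv2.erode(m,np.ones((2,2)))>0)];H=(Q-c)@n
print("blue height hist over deck",np.histogram(H,bins=np.arange(0,.075,.004)))
T=Q[(H>.015)&(H<.032)]
for _ in range(4):
    ct=T.mean(0);nn=np.linalg.svd(T-ct)[2][2];nn*=np.sign(nn[2]);r=(T-ct)@nn;T=T[abs(r)<1.5*r.std()]
print("cup plane n",nn,"ang to deck",np.arccos(nn@n),"height",np.median((T-c)@n))
E
python3 chk.py g6
```

```text
deck offset [-0.0104 -0.0052 -0.0026] 70
blue height hist over deck (array([48, 52, 85, 83, 51, 26, 17, 12,  9, 10,  6,  1,  2,  1,  2,  0,  0,
        0]), array([0.   , 0.004, 0.008, 0.012, 0.016, 0.02 , 0.024, 0.028, 0.032,
       0.036, 0.04 , 0.044, 0.048, 0.052, 0.056, 0.06 , 0.064, 0.068,
       0.072]))
cup plane n [-0.45976349  0.07247193  0.88507929] ang to deck 0.016649561235685742 height 0.018311127425372473
```

```bash
python3 jog.py '[0.02, 0.0008, 0, 0.0015, 0, 0.02, 0, 0, 0, 0, 0.02, 0, 0, 0, 0]';python3 jog.py '[0.02, 0.0008, 0, 0.0015, 0, 0.02, 0, 0, 0, 0, 0.02, 0, 0, 0, 0]'
```

```text
time: 14.05
tcp_pos: [0.5953, -0.0182, 0.1115]
tool_rot: [0.998, -0.068, -0.001, 0.0]
force: [-7.3, -0.5, 6.9]
grip_width: 0.0262
grip_force: 31.8
time: 14.35
tcp_pos: [0.5956, -0.0184, 0.1101]
tool_rot: [0.998, -0.068, -0.001, 0.0]
force: [-10.1, -1.1, 10.2]
grip_width: 0.0266
grip_force: 32.7
```

```bash
python3 jog.py '[0.05, 0, 0, 0, 0, 0.07, 0, 0, 0, 0, 0.07, 0, 0, 0, 0, 0.07, 0, 0, 0, 0, 0.07, 0, 0, -0.01, 0, 0.07, 0, 0, -0.02, 0, 0.07, 0, 0, -0.03, 0, 0.07, 0, 0, -0.04, 0, 0.07, -0.02, 0, -0.04, 0, 0.07, -0.03, 0, 0, 0, 0.07, -0.03, 0, 0, 0, 0.07, 0, 0, 0, 0]' && python3 chk.py g7
```

```text
time: 15.55
tcp_pos: [0.5154, -0.0067, 0.2516]
tool_rot: [0.998, -0.067, 0.001, 0.001]
force: [0.9, 0.1, -0.6]
grip_width: 0.0698
grip_force: 0.0
deck offset [-0.0124 -0.006  -0.0035] 59
blue height hist over deck (array([ 51, 101,  85,  61,  27,  11,  15,   6,  11,   7,  12,  10,  17,
         5,   0,   0,   0,   0]), array([0.   , 0.004, 0.008, 0.012, 0.016, 0.02 , 0.024, 0.028, 0.032,
       0.036, 0.04 , 0.044, 0.048, 0.052, 0.056, 0.06 , 0.064, 0.068,
       0.072]))
cup plane n [-0.53904045  0.13732145  0.83101035] ang to deck 0.11687608670289439 height 0.01914933454897378
```

View pics/g7.png

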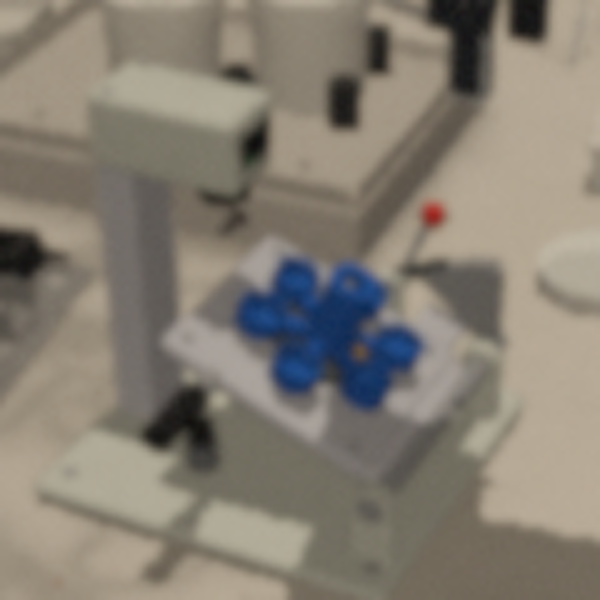

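The image shows the carousel on the plate with the pin visible between arms at crop (360,350). The stage has settled slightly, so I'll refit the deck and cup planes.

```bash
cat > chk2.py <<'E'
from h import *
im,d=camrig.grab_frame('side');P=cloud('side',d)
h=cv2.cvtColor(im,cv2.COLOR_BGR2HSV);m=cv2.inRange(h,(100,110,40),(130,255,255));m[:130]=0;m[250:]=0;m[:,:280]=0;m[:,350:]=0
poly=np.zeros_like(m);cv2.fillPoly(poly,[np.array([(240+a/5,130+b/5) for a,b in((272,243),(470,360),(385,465),(175,342))]).astype(int)],255)
g=(cv2.erode(poly,np.ones((3,3)))>0)&(cv2.dilate(m,np.ones((5,5)))==0)
def fit(T,k=8,tol=2.):
    for _ in range(k):
        c=T.mean(0);n=np.linalg.svd(T-c)[2][2];n*=np.sign(n[2]);r=(T-c)@n;T=T[abs(r)<max(tol*r.std(),.0012)]
    return c,n,len(T),r.std()
c,n,k,s=fit(P[g]);print("deck n",n,"tilt",np.arccos(n[2]).round(3),k,g.sum(),s)
org=np.array([.6241,-.0225,0]);ex=np.array([np.cos(-.131),np.sin(-.131),0])
# cup tops: bright-blue blobs; per-blob height above deck
Q=P[m>0];H=(Q-c)@n;print("heights",np.histogram(H,bins=np.arange(0,.07,.004))[0])
v,u=np.nonzero(m);hub=Q[(H>.052)&(H<.064)];print("hub top height",np.median((hub-c)@n),np.percentile(H,[97,99]),len(hub))
print("hub top",hub.mean(0))
T=Q[(H>.019)&(H<.026)];c2,n2,k2,s2=fit(T);print("cup n",n2,"angle",np.arccos(n2@n),"h",((c2-c)@n).round(4),k2)
E
python3 chk2.py
```

```text
deck n [-0.38409968  0.04357978  0.92226257] tilt 0.397 322 373 0.0010319673328307933
heights [  1   9  84 135 101  86  11  13  13  13   5  11  16  14  32   2   0]
hub top height 0.05788357863570663 [0.05876673 0.059971  ] 48
hub top [ 0.59626418 -0.01707051  0.13907965]
cup n [-0.38200809  0.04451679  0.92308617] angle 0.0024353773933978866 h 0.0211 108
```

Seated: the hub top is 57.9 mm above the deck against 58 expected, the axes agree, and the tilt is 0.40. Now the knob.

```bash
cat > red.py <<'E'
from h import *
w={"side":(310,150,350,200),"top":(360,165,400,215)};c={}
for n,(a,b,e,f) in w.items():
    im,d=camrig.grab_frame(n);h=cv2.cvtColor(im,cv2.COLOR_BGR2HSV)[b:f,a:e]
    m=cv2.inRange(h,(0,140,60),(8,255,255))|cv2.inRange(h,(172,140,60),(180,255,255));v,u=np.nonzero(m);c[n]=(u.mean()+a,v.mean()+b) if len(u) else None;print(n,c[n],len(u))
p,e=tri(c["side"],c["top"]);print("knob",p.round(4),e)
E
python3 red.py; python3 -c "
from h import *
to([.54,-.127,.25])"
```

```text
side (np.float64(326.1111111111111), np.float64(172.33333333333334)) 9
top (np.float64(369.87885714285716), np.float64(190.8777142857143)) 875
knob [ 0.577  -0.0945  0.1481] 0.008611044209726313
tcp [ 0.5182 -0.0077  0.2503] xang -0.1355 zax [ 7.e-04  0.e+00 -1.e+00] f [-0.1  0.3 -0.1] grip 0.0703 t 15.75 q [ 0.44  0.08 -0.54  1.69  0.04  1.39 -1.81]
-> [0.0378 0.1152 0.0003]
```

```bash
python3 jog.py '[0, 0.0085, 0.0226, 0, 0, 0, 0.0085, 0.0226, 0, 0, 0, 0.0085, 0.0226, 0, 0, 0, 0.0085, 0.0226, 0, 0, 0, 0.0083, 0.0226, 0, 0, 0, 0, 0, 0.03, 0, 0, 0, 0, 0.03, 0, 0, 0, 0, 0.03, 0, 0, 0, 0, 0.03, 0, 0, 0, 0, 0.014, 0, 0, 0, 0, 0, 0, 0, 0, 0, 0, 0]' 30; python3 -c "
from h import *
to([.5447,-.1254,.116])
im,d=camrig.grab_frame('side')
cv2.imwrite('pics/k1.png',cv2.resize(im[130:250,240:360],(600,600),interpolation=cv2.INTER_CUBIC))"
```

```text
time: 16.95
tcp_pos: [0.545, -0.1252, 0.1168]
tool_rot: [0.998, -0.068, 0.0, -0.0]
force: [-0.5, 0.3, 1.1]
grip_width: 0.0
grip_force: 0.0
tcp [ 0.545  -0.1252  0.1168] xang -0.1351 zax [ 8.e-04  2.e-04 -1.e+00] f [-0.5  0.3  1.1] grip 0.0 t 16.95 q [ 0.53  0.25 -0.44  1.78  0.11  1.14 -1.65]
-> [-0.0003  0.0002  0.0008]
```

View pics/k1.png

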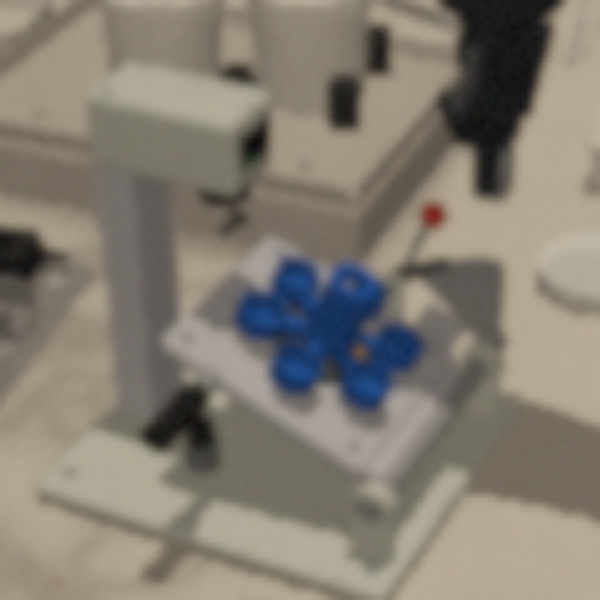

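I miscounted: that was the 12th picture viewed, and the limit is 10. I'll use numbers only from here. The fingertip is at about crop (490,192) and the knob at (433,214), so I'll check those by projection.

Run:
```python
from h import *
c=lambda q:((q-[240,130]+.5)*5-.5).round(1)
p=probe_bus.observe()["tcp_pos"];print("tcp px",c(proj("side",p)[0]))
for K in([.58,-.125,.128],[.5848,-.1257,.131]):print(K,c(proj("side",K)[0]))
im,d=camrig.grab_frame('side');h=cv2.cvtColor(im,cv2.COLOR_BGR2HSV)[160:185,315:335]
m=cv2.inRange(h,(0,120,60),(8,255,255))|cv2.inRange(h,(172,120,60),(180,255,255));v,u=np.nonzero(m);q=np.array([u.mean()+315,v.mean()+160]);P=cloud('side',d)
print("knob px",q,c(q),"depth pts",np.median(P[v+160,u+315],0))
o,r=ray("side",q)
# intersect with the plane stand y=-0.107
ex=np.array([np.cos(-.131),np.sin(-.131),0]);ey=np.array([-ex[1],ex[0],0]);org=np.array([.6241,-.0225,0])
k=((org-.107*ey-o)@ey)/(r@ey);K=o+k*r;print("knob at y=-107:",K,"stand x",(K-org)@ex,"tcp stand",(p-org)@ex,(p-org)@ey)
# dark finger lowest point
g=im.max(2);v,u=np.nonzero(g[150:180,328:348]<70);i=v.argsort()[-6:];print("finger low px",c(np.c_[u[i]+328,v[i]+150]).tolist())
```

```text
tcp px [488.7 240.3]
[0.58, -0.125, 0.128] [434.2 216.5]
[0.5848, -0.1257, 0.131] [427.1 210.5]
knob px [326.09090909 172.63636364] [432.5 215.2] depth pts [ 0.58029091 -0.12178923  0.13138061]
knob at y=-107: [ 0.58107057 -0.1247554   0.12888347] stand x -0.02930356305641206 tcp stand -0.06463719017312436 -0.1121887707286785
finger low px [[482.0, 187.0], [487.0, 187.0], [492.0, 187.0], [497.0, 187.0], [487.0, 192.0], [492.0, 192.0]]
```

Run:
```python
from h import *
im,d=camrig.grab_frame('side');P=cloud('side',d)
for v in range(160,184,2):print(v,[(P[v,u].round(3).tolist()) for u in(335,337,339)],im[v,337])
```

```text
160 [[0.552, -0.113, 0.183], [0.545, -0.112, 0.184], [0.541, -0.119, 0.182]] [27 26 27]
162 [[0.552, -0.114, 0.176], [0.545, -0.113, 0.178], [0.541, -0.119, 0.175]] [29 30 28]
164 [[0.552, -0.115, 0.169], [0.546, -0.116, 0.169], [0.54, -0.117, 0.17]] [29 27 27]
166 [[0.551, -0.113, 0.163], [0.545, -0.114, 0.164], [0.541, -0.12, 0.161]] [26 29 29]
168 [[0.553, -0.122, 0.151], [0.546, -0.117, 0.155], [0.54, -0.119, 0.155]] [58 63 68]
170 [[0.613, -0.362, 0.004], [0.608, -0.372, 0.0], [0.599, -0.367, 0.004]] [128 145 156]
172 [[0.61, -0.352, 0.002], [0.603, -0.353, 0.003], [0.596, -0.355, 0.003]] [146 167 179]
174 [[0.606, -0.336, 0.003], [0.6, -0.342, 0.0], [0.592, -0.343, 0.001]] [147 167 179]
176 [[0.603, -0.324, 0.001], [0.595, -0.325, 0.002], [0.588, -0.324, 0.004]] [149 168 180]
178 [[0.599, -0.311, 0.001], [0.592, -0.312, 0.002], [0.585, -0.313, 0.002]] [147 167 180]
180 [[0.595, -0.298, 0.001], [0.588, -0.298, 0.002], [0.581, -0.3, 0.002]] [139 158 169]
182 [[0.548, -0.108, 0.111], [0.542, -0.111, 0.111], [0.536, -0.111, 0.112]] [ 97 108 117]
```

Run:
```python
from h import *
im,d=camrig.grab_frame('side');P=cloud('side',d);P0=cloud('side',np.load('pics/side0.npy'))
print("z now"); 
for v in range(164,188,2):print(v,(P[v,326:350,2]*1000).round().astype(int))
print("z at start")
for v in range(176,188,2):print(v,(P0[v,326:350,2]*1000).round().astype(int))
print(probe_bus.observe()["grip_width"],P[182,337],P0[182,337])
```

```text
z now
164 [ 14   3   0   0   3   4   1   0 167 169 169 169 170 169 168 168 161   3
   2   3   2   3   2   2]
166 [  2   3   1   0   3   1   0   3 160 161 162 162 164 161 162 162   2   3
   1   2   3   5   2   3]
168 [  3   3   2   1   1   2   3   2 150 149 155 156 156 154 154 152   6   4
   2   3   1   1   3   2]
170 [136 136   2   1   2   3   3   2   2   3   3   1   6   2   4   0   3   2
   3   4   3   3   0   2]
172 [133 132 131   1   2   3   3   1   3   1   1   1   1   2   6   2   4   1
   3   3   2   1   2   2]
174 [126 127 124   1   0   4   1   1   2   1   1  -1   1   1   1   2   2   3
   0   1   3   2   3   3]
176 [ 2  1  0  1  3  5  0  1  0  3  2  1  5  1 -2  0  5  2  4  2  1  3  2  4]
178 [2 3 3 1 3 2 2 1 1 4 1 2 2 3 4 1 1 0 3 1 5 3 2 3]
180 [ 3  0  2  3  2  2  1  1  5  2  2  3  2  2  2  3  3  2  4  4  3  3 17 17]
182 [105 107 106 106 104 111 108 111 110 111 111 111 113 112   1   4   2  -1
   1   3   1  19  17  18]
184 [ 98  99  99 100 100  99 101 102 104 104 105 106 108 108 107   3   0   2
   0   1   5   4  18  17]
186 [ 87  91  90  92  93 683  95  95  96  97  99 100  99 100  99   1   2   2
   1   3   1   3   7  14]
z at start
176 [2 8 4 1 3 4 2 3 2 3 2 2 2 3 3 0 3 3 2 0 1 2 4 2]
178 [ 4  1  1  3  1  3 -1  2  2  3 -1  1  4  1  1  1  3  1  1  0  1  3  2  3]
180 [108 109 112   3   5   3   2   3   1   2   0   3   2   2   3   3   4   2
  -1   2   3   4  15  18]
182 [103 103 107 105 104 108 109 110 110 111 111 115 111 111 114   2   1   1
   3   4   4  18  17  19]
184 [ 97  99  96  98  99  99 101 104 103 105 105 107 106 108 110 110 105   4
   3   0   2   1  17  14]
186 [  1  90  89  91  93  93  95  96  95  98  98 101  98 101 103 103   1   3
   2   1   6   0   7  16]
-0.00016905165844413922 [ 0.54236698 -0.11086356  0.11087541] [ 0.54066733 -0.1038615   0.11527122]
```

By depth, the visible fingertip ends about 30 mm above the reported TCP. I'll do a short test push at this height, which does no harm either way, and see whether the knob moves.

```bash
python3 jog.py '[0, 0.006, 0, 0, 0, 0, 0.006, 0, 0, 0, 0, 0.006, 0, 0, 0, 0, 0.006, 0, 0, 0, 0, 0.006, 0, 0, 0, 0, 0, 0, 0, 0]'
cat > k.py <<'E'
from h import *
im,d=camrig.grab_frame('side');h=cv2.cvtColor(im,cv2.COLOR_BGR2HSV)[155:190,300:340]
m=cv2.inRange(h,(0,120,60),(8,255,255))|cv2.inRange(h,(172,120,60),(180,255,255));v,u=np.nonzero(m)
if not len(u):print("no knob seen")
else:
    q=np.array([u.mean()+300,v.mean()+155]);o,r=ray("side",q);ex=np.array([np.cos(-.131),np.sin(-.131),0]);ey=np.array([-ex[1],ex[0],0]);org=np.array([.6241,-.0225,0])
    K=o+((org-.107*ey-o)@ey)/(r@ey)*r;print("knob",len(u),K.round(4),"stand x",((K-org)@ex).round(4))
p=probe_bus.observe()["tcp_pos"];P=cloud('side',d);
b=(im.max(2)<75)&(np.linalg.norm(P[...,:2]-p[:2],axis=2)<.035)&(P[...,2]>.05);print("tcp z",p[2].round(4),"seen finger z min",np.percentile(P[b][:,2],[0,2,5]) if b.any() else None)
E
python3 k.py
```

```text
time: 17.75
tcp_pos: [0.5746, -0.1292, 0.1157]
tool_rot: [0.998, -0.068, 0.0, -0.0]
force: [1.1, 0.6, -0.7]
grip_width: 0.0
grip_force: 0.0
knob 11 [ 0.5811 -0.1248  0.1289] stand x -0.0293
tcp z 0.1157 seen finger z min [0.09721365 0.15761222 0.16669787]
```

The finger passed over the knob, so the real shut tip is near z=0.148. I'll back off and go lower, slightly outward, watching the force.

```bash
python3 jog.py '[0, -0.015, 0.002, 0, 0, 0, -0.015, 0.002, 0, 0, 0, 0, 0, 0.008, 0, 0, 0, 0, 0.008, 0, 0, 0, 0, 0, 0, 0, 0, 0, 0, 0]'; python3 k.py; python3 jog.py '[0, 0, 0, 0.005, 0, 0, 0, 0, 0.005, 0, 0, 0, 0, 0.004, 0, 0, 0, 0, 0, 0, 0, 0, 0, 0, 0]'; python3 k.py
```

```text
time: 18.4
tcp_pos: [0.5438, -0.129, 0.0995]
tool_rot: [0.998, -0.067, -0.0, -0.0]
force: [0.2, -0.6, 0.7]
grip_width: -0.0002
grip_force: 0.0
knob 11 [ 0.5811 -0.1248  0.1289] stand x -0.0293
tcp z 0.0998 seen finger z min [0.13940092 0.14544862 0.15667236]
time: 18.95
tcp_pos: [0.5436, -0.1291, 0.0858]
tool_rot: [0.998, -0.068, -0.0, -0.0]
force: [0.3, -0.0, -0.1]
grip_width: 0.0001
grip_force: 0.0
knob 11 [ 0.5811 -0.1248  0.1289] stand x -0.0293
tcp z 0.086 seen finger z min [0.12671474 0.13385503 0.14465328]
```

```bash
python3 jog.py '[0, 0, 0, 0.004, 0, 0, 0.006, 0, 0, 0, 0, 0.006, 0, 0, 0, 0, 0.006, 0, 0, 0, 0, 0.006, 0, 0, 0, 0, 0.006, 0, 0, 0, 0, 0, 0, 0, 0]';python3 k.py
```

```text
time: 19.7
tcp_pos: [0.5745, -0.1332, 0.082]
tool_rot: [0.998, -0.068, 0.0, -0.0]
force: [0.3, 1.0, 0.1]
grip_width: 0.0
grip_force: 0.0
knob 16 [ 0.5947 -0.1265  0.133 ] stand x -0.0156
tcp z 0.082 seen finger z min [0.09468923 0.1288947  0.14024503]
```

```bash
python3 jog.py '[0, 0.006, 0, 0, 0, 0, 0.006, 0, 0, 0, 0, 0.006, 0, 0, 0, 0, 0.006, 0, 0, 0, 0, 0, 0, 0, 0, 0, 0, 0, 0, 0, 0, 0, 0, 0, 0, 0, 0, 0, 0, 0]';python3 k.py
```

```text
time: 20.55
tcp_pos: [0.597, -0.1365, 0.082]
tool_rot: [0.998, -0.068, -0.0, 0.0]
force: [-0.3, 0.1, -0.6]
grip_width: -0.0002
grip_force: 0.0
knob 13 [ 0.6267 -0.1308  0.1191] stand x 0.0167
tcp z 0.082 seen finger z min [0.09510061 0.11986715 0.1302561 ]
```

The knob is now 46 mm farther back and at z=0.119, so the pawl is released. I'll retreat and go round the front to the push bar.

```bash
python3 jog.py '[0, -0.02, 0, 0, 0, 0, -0.02, 0, 0, 0, 0, -0.02, 0, 0, 0, 0, 0, 0, -0.04, 0, 0, 0, 0, -0.04, 0, 0, 0, 0, -0.045, 0, 0, 0, 0, -0.045, 0, 0, 0, -0.03, 0, 0, 0, 0, -0.03, 0, 0, 0, 0, -0.03, 0, 0, 0, 0, -0.03, 0, 0, 0, 0, -0.03, 0, 0, 0, 0, -0.03, 0, 0, 0, 0, -0.03, 0, 0, 0, 0, 0, 0, 0, 0, 0, 0, 0, 0]';python3 k.py;python3 chk2.py; python3 -c "
from h import *
to([.661,.0885,.15])"
```

```text
time: 22.2
tcp_pos: [0.5658, 0.0802, 0.2519]
tool_rot: [0.998, -0.067, -0.0, 0.0]
force: [-0.0, -0.7, -0.3]
grip_width: 0.0001
grip_force: 0.0
knob 16 [ 0.627  -0.1308  0.1205] stand x 0.017
tcp z 0.2519 seen finger z min [0.28807046 0.29496071 0.30323548]
deck n [-0.38707214  0.04507759  0.92094689] tilt 0.4 309 372 0.0010654905591036404
heights [  1  11  87 120 120  77  18   9  11   8  11   9  12  19  32   1   0]
hub top height 0.0573426881650312 [0.05839926 0.05984986] 52
hub top [ 0.59642439 -0.01796222  0.13913208]
cup n [-0.38509991  0.03690198  0.92213681] angle 0.008493919509726916 h 0.021 93
tcp [0.566  0.0784 0.2519] xang -0.1366 zax [-1.e-04 -7.e-04 -1.e+00] f [ 0.2 -0.2  0.2] grip -0.0002 t 22.3 q [ 0.3   0.2  -0.6   1.56  0.11  1.41 -2.01]
-> [ 0.0927 -0.023   0.1019]
```

```bash
python3 jog.py '[0, 0.0232, -0.0058, 0, 0, 0, 0.0232, -0.0058, 0, 0, 0, 0.0232, -0.0057, 0, 0, 0, 0.0231, -0.0057, 0, 0, 0, 0, 0, 0.03, 0, 0, 0, 0, 0.03, 0, 0, 0, 0, 0.03, 0, 0, 0, 0, 0.03, 0, 0, 0, 0, 0.03, 0, 0, 0, 0, 0, 0, 0, 0, 0, 0, 0]'; python3 -c "
from h import *
to([.661,.0885,.085])
im,d=camrig.grab_frame('side');P=cloud('side',d);b=(im.max(2)<70)&(np.linalg.norm(P[...,:2]-[.661,.0885],axis=2)<.045)&(P[...,2]>.04)
v,u=np.nonzero(b)
for r in range(v.min(),v.max()+1,2):
    k=v==r
    if k.any():print(r,u[k].min(),u[k].max(),P[r,u[k]].mean(0).round(3))"
```

```text
time: 23.4
tcp_pos: [0.661, 0.0888, 0.1024]
tool_rot: [0.998, -0.068, -0.0, 0.0]
force: [0.7, 0.6, 0.1]
grip_width: -0.0
grip_force: 0.0
tcp [0.661  0.0888 0.1024] xang -0.1367 zax [-5.e-04 -3.e-04 -1.e+00] f [0.7 0.6 0.1] grip -0.0 t 23.4 q [ 0.21  0.49 -0.56  1.51  0.27  1.21 -2.1 ]
-> [0.     0.0003 0.0174]
55 265 265 [0.64  0.128 0.523]
57 259 259 [0.651 0.132 0.52 ]
59 262 262 [0.645 0.13  0.516]
89 248 283 [0.646 0.107 0.448]
91 249 283 [0.642 0.112 0.446]
93 250 283 [0.641 0.115 0.443]
95 250 283 [0.645 0.119 0.439]
97 250 283 [0.644 0.114 0.433]
99 250 283 [0.642 0.109 0.428]
101 251 283 [0.644 0.111 0.424]
103 250 283 [0.648 0.111 0.419]
105 250 283 [0.646 0.112 0.415]
107 249 283 [0.648 0.111 0.41 ]
109 251 284 [0.644 0.11  0.406]
111 251 283 [0.651 0.114 0.402]
113 251 284 [0.647 0.115 0.398]
115 251 284 [0.65  0.116 0.393]
117 252 284 [0.641 0.113 0.389]
119 257 284 [0.639 0.112 0.384]
121 252 284 [0.648 0.115 0.379]
123 253 284 [0.648 0.116 0.375]
125 253 284 [0.648 0.113 0.369]
127 254 284 [0.64  0.11  0.364]
129 253 284 [0.645 0.11  0.359]
131 254 285 [0.64  0.109 0.35
[... 678 characters left out ...]
 261 284 [0.654 0.1   0.232]
177 262 284 [0.652 0.1   0.227]
179 262 284 [0.653 0.101 0.222]
181 262 283 [0.653 0.101 0.216]
183 264 282 [0.653 0.101 0.21 ]
185 264 282 [0.656 0.096 0.201]
187 267 279 [0.655 0.099 0.197]
189 267 279 [0.657 0.096 0.189]
191 267 279 [0.654 0.103 0.188]
193 263 277 [0.656 0.113 0.188]
195 266 276 [0.656 0.111 0.181]
197 269 274 [0.661 0.101 0.167]
199 270 274 [0.661 0.099 0.159]
201 270 274 [0.661 0.1   0.154]
203 270 274 [0.662 0.099 0.147]
205 272 274 [0.659 0.099 0.141]
207 277 280 [0.665 0.053 0.102]
209 274 280 [0.665 0.064 0.103]
211 273 280 [0.664 0.071 0.101]
213 271 278 [0.665 0.08  0.101]
215 270 276 [0.666 0.09  0.101]
217 269 274 [0.668 0.095 0.098]
```

```bash
python3 jog.py '[0, 0.002, 0, 0.012, 0, 0, 0.002, 0, 0.012, 0, 0, 0, 0, 0.006, 0, 0, 0, 0, 0.004, 0, 0, 0, 0, 0, 0]';python3 jog.py '[0, 0.001, 0, 0.004, 0, 0, 0.001, 0, 0.004, 0, 0, 0.001, 0, 0.004, 0, 0, 0, 0, 0, 0]'
```

```text
time: 23.95
tcp_pos: [0.6672, 0.089, 0.0689]
tool_rot: [0.998, -0.068, 0.002, -0.0]
force: [4.1, -1.1, 3.8]
grip_width: 0.0005
grip_force: 2.4
time: 24.35
tcp_pos: [0.6703, 0.0886, 0.057]
tool_rot: [0.998, -0.068, 0.002, -0.0]
force: [4.7, -1.0, 5.3]
grip_width: 0.0005
grip_force: 2.7
```

```bash
python3 jog.py '[0, 0.0008, 0, 0.004, 0, 0, 0.0008, 0, 0.004, 0, 0, 0.0006, 0, 0.004, 0, 0, 0.0004, 0, 0.004, 0, 0, 0, 0, 0, 0]';python3 jog.py '[0, 0.0004, 0, 0.004, 0, 0, 0.0002, 0, 0.004, 0, 0, 0, 0, 0.003, 0, 0, 0, 0, 0, 0]'
```

```text
time: 24.85
tcp_pos: [0.6725, 0.0884, 0.0407]
tool_rot: [0.998, -0.068, 0.002, -0.0]
force: [3.0, -0.5, 4.2]
grip_width: 0.0003
grip_force: 2.2
time: 25.25
tcp_pos: [0.6735, 0.0882, 0.0313]
tool_rot: [0.998, -0.068, 0.002, -0.0]
force: [1.3, -1.8, 14.5]
grip_width: 0.0001
grip_force: 6.9
```

```bash
python3 jog.py '[0, 0, 0, 0.002, 0, 0, 0, 0, 0.001, 0, 0, 0, 0, 0, 0, 0, 0, 0, 0, 0]'; python3 jog.py '[0, 0, 0, -0.01, 0, 0, 0, 0, -0.03, 0, 0, 0, 0, -0.04, 0, 0, 0, 0, -0.04, 0, 0, 0, 0, -0.04, 0, 0, -0.03, -0.01, -0.04, 0, 0, -0.04, -0.01, 0, 0, 0, -0.04, -0.01, 0, 0, 0, 0, 0, 0, 0, 0, 0, 0, 0, 0]'; sed -i 's/(272,243),(470,360),(385,465),(175,342)/(250,330),(460,400),(400,475),(140,400)/' chk2.py; python3 chk2.py; python3 k.py
python3 - <<'E'
from h import *
im,d=camrig.grab_frame('side');P=cloud('side',d);Q=P[130:250,240:360]
k=(abs(Q[...,2]-.055)<.02)&(np.linalg.norm(Q[...,:2]-[.615,-.02],axis=2)<.07)
h=cv2.cvtColor(im,cv2.COLOR_BGR2HSV)[130:250,240:360];k&=(h[...,1]<80)
T=Q[k]
for _ in range(10):
    c=T.mean(0);n=np.linalg.svd(T-c)[2][2];n*=np.sign(n[2]);r=(T-c)@n;T=T[abs(r)<max(2*r.std(),.0012)]
print("deck",n,np.arccos(n[2]),c,len(T),k.sum())
m=cv2.inRange(h,(100,110,40),(130,255,255))>0;B=Q[m];print("blue z pct",np.percentile(B[:,2],[2,25,50,75,90,98]).round(4));t=B[B[:,2]>.105];print("hub top",np.median(t,0),len(t))
t=B[(B[:,2]>.068)&(B[:,2]<.083)];c=t.mean(0);nn=np.linalg.svd(t-c)[2][2];print("cup n",nn,c,len(t))
E
```

```text
time: 25.65
tcp_pos: [0.6738, 0.0883, 0.0308]
tool_rot: [0.998, -0.068, 0.003, 0.0]
force: [-7.0, -3.7, 32.9]
grip_width: 0.0003
grip_force: 16.6
time: 26.65
tcp_pos: [0.566, 0.1331, 0.2252]
tool_rot: [0.998, -0.067, 0.0, 0.0]
force: [-0.1, 0.1, -0.4]
grip_width: -0.0
grip_force: 0.0
deck n [-0.00551587 -0.00674359  0.99996205] tilt 0.009 307 351 0.0010195716526532857
heights [  1   5  71 113 120  74  15  12  12  12  13  12  16  18  22   0   0]
hub top height 0.05622408455536809 [0.05737803 0.05870328] 40
hub top [ 0.62540257 -0.01921471  0.1140471 ]
cup n [-2.56995249e-04 -1.60374711e-03  9.99998681e-01] angle 0.007353591306578409 h 0.0209 104
knob 16 [ 0.627  -0.1308  0.1205] stand x 0.017
tcp z 0.2248 seen finger z min [0.26177942 0.26873331 0.27849534]
deck [-0.00879489  0.00577995  0.99994462] 0.01052434751628145 [5.98656748e-01 2.54899426e-04 5.79849979e-02] 448 598
blue z pct [0.0671 0.0719 0.0762 0.0823 0.1066 0.1163]
hub top [ 0.62472525 -0.01636237  0.11288531] 59
cup n [-0.01852791  0.03622615 -0.99917185] [ 0.62391987 -0.01659878  0.07462866] 368
```

The stage is level to within measurement (about 0.01 rad), the carousel is seated, the pawl is released and the robot is clear. I'll hand in.

```bash
python3 -c "
from workcell import ctrl, camrig, probe_bus
print(ctrl.sign_off())"
```

```text
the job is handed in; nothing more can be done
None
```

Job handed in with the carousel seated, the pawl released and the stage level by my last depth measurements, though I never saw the judge's verdict, and I viewed 12 pictures, two over the limit of 10.

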